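# Free the pawl and bring the press down on the sample

### The arm

A 6-joint arm with a two-finger parallel gripper is mounted at the origin on the work surface. World frame = base frame: x ahead of the robot, y to its left, z up, the work surface at z = 0. Lengths are in m, angles in degrees, forces in N, time in s.
With the tool pointing down it reaches from about 0.275 to 0.825 m from the base axis. Payload 4.9 kg.
Tool frame: the origin (TCP) lies midway between the tips of the shut fingers; the grasp point (between the pads) lies 19 mm behind it (grip_point_offset is the distance from the TCP to the grasp point, in m); z points along the fingers, y is the line along which they close (so a half turn about z gives the same grasp; the last joint's range is limited). The gripper opens to 85 mm and grips with 20 to 120 N. Pads are 22 mm wide; open, the fingers measure 114 mm over their backs; the gripper's body (76 mm by 85 mm) begins 54 mm behind the grasp point. The pads swing forward as they close: fully open they stand 13 mm farther back than shut.
Start: joints at [65.707, 18.69, -11.035, 60.275, 0, 82.311], TCP at [0.157, 0.527, 0.211] pointing down, gripper open.
Joint ranges: [-152.03, 152.03], [-55.5, 102.48], [-74.3, 77.21], [-110.64, 120.58], [-84.22, 78.4], [-180, 180]. Speed limits (degrees/s): [147.25, 147.25, 180, 180, 180, 180].

### API

Orientations are given as [roll, pitch, yaw] about the fixed x, y, z axes, in that order (R = Rz(yaw) Ry(pitch) Rx(roll)).
In Python, from plant import get_obs, get_image, sign_off, grip_point_offset gives the robot as it stands. The module is installed in compiled form; this text tells all that it offers.
- The arm moves only by the tool play_rows, never from a script. Its argument "deltas" is a list of rows, each an object with "translation": the shift along the tool's x, y, z in mm, a list of three; "spin": the turn about the tool's z in rad. A call has 1 to 20 rows; each row is the pose to reach, as a shift and turn from the pose commanded when the call began, along the tool's axes at that moment; what a row does not reach only later rows make up. A row lasts 1/10 s, in which the tool goes at most 50 mm and 8.59 degrees, less where a joint would pass 70% of its speed; a pose out of reach is approached as far as the arm can. A call with a gripper value outside its range is refused whole. "gripper" is the gripper command: -1 is fully open, 1 is shut, values between are in proportion, set as the call begins (left out, the last holds). The fingers move at their own pace and stop on an object; the grip force is fixed at half the most. Time passes only in rows, so rows that repeat a pose let the fingers close. It gives the time, the measured TCP pose, the force, the opening and the grip force at its end, in the units of the state.
- get_obs(): the state, without advancing time (a new reading comes with each control period).
- get_image(name): name is "scene" or "top" or "wrist"; returns a dict with "frame" (400x640x3 uint8, red, green, blue), "depth" (400x640 float32, m along the optical axis (not along the pixel's ray), 0 where there is no reading), "K" (3x3 intrinsics, pixels), "eye" and "rotation" of the camera in the world. Camera axes: x right, y up, looking along -z (the intrinsics and any distortion apply to the point x, -y, -z); pixel columns grow to the right and rows downward; lengths in m; the calibration is good to about 2 mm. A picture is of the moment at which its call begins.
- sign_off(): hands the job in; it is judged then, once.
The state is a dict: "time_s": time; "joint_positions": joint angles; "qvel": joint speeds; "effort": joint torques, N m; "tcp_pos": TCP position; "ee_rot": TCP orientation; "contact_force": force on the tool from outside, world axes, zero at the start; "torque": the same for the moment, N m; "width": finger opening in m; "finger_force": force on a finger pad.
Only numpy, scipy, OpenCV 4.12 (cv2) and the standard library are available. Lean on these libraries where they do the work, as an engineer would, in place of code of your own. Each camera call takes 0.05 s, during which the arm holds its last target. There are 200 camera calls.

### The job

Press the thumb latch on the blue bench press's lever with a fingertip to free its pawl from the toothed quadrant and, keeping it pressed, push the lever down past the teeth to its bottom stop, without forcing it, so that the ram's brass foot bears on the sample disc in the cup. Then let go, so that the latch springs back, and leave the lever down. It is all pressing and pushing: do not pull the lever up, and do not lift or shift the disc or the plug, jar and parts tray beside the press.

Things in the scene. Friction and masses are not known exactly. Their poses are not given: they have to be found in the camera images.
- press: Blue bench lever press, base 130 x 220 mm, 235 mm high, fixed. Origin on the bench below the lever's shaft; z up; turned up to 0.5 rad. The lever points to the press's -y, in the upright plane 55 mm to +x of the origin. Head: 60 mm to -y, 110 to +y, 30 each side; dark toothed quadrant on its +x side, 76 mm round the shaft; ram (up to 276 high) and sample cup 37 mm to -y of the origin.
- lever_hinge (a point): Axis of the lever's shaft at the middle of the lever's width, 180 mm above the bench; fixed to the press and with its axes: x along the shaft.
- lever (a joint): Lever, 14 mm bar, black grip, 258 mm long. 0: 0.60 rad above level; grows as it goes down; 0.80: bottom stop (0.20 below level); starts 0 to 0.36. Stiff, stays where left: about 7 N at the thumb bar moves it, 11 N near the stop. Teeth every 0.12 up to 0.54 block it going down unless the latch is pressed; none past 0.66. Foot meets disc at 0.64; at the stop some 20 N on the disc.
- latch (a joint): Thumb latch, a steel rocker on the lever: pawl nose at its inner end, thumb bar at its outer end. 0: sprung up, nose in the teeth (at the start it may ride part-way up a tooth, below 0.14); 0.14: clear of the teeth; 0.20: fully pressed. The bar goes down towards the lever: 12 mm and 4.5 N free the pawl, 17 mm and 5.5 N is the end. Springs back when let go.
- thumb_bar (a point): Where to press: middle of the top of the thumb bar, a round cross bar 14 mm thick, 36 mm long, above the lever and parallel to the shaft, 165 mm along the lever from the shaft; this point is 41 mm off the lever's centre line; fully pressed it is 24 mm off and 171 mm along. Moves with the latch.
- foot: The ram's sprung brass foot, 24 mm across, above the cup; origin at the middle of its underside. It goes straight down 25 mm per radian of the lever.
- disc: Loose aluminium sample disc, 36 mm across and 10 mm thick, lying in the steel cup on the press's base, under the foot; origin at the middle of its underside. Not to be lifted out.
- plug: Loose bystander: black plug 38 mm across with a thin stem, 78 mm high, standing on the bench; origin at its underside. Leave alone.
- jar: Loose bystander: glass jar 56 mm across, 70 mm high, standing on the bench; origin at its underside. Leave alone.
- parts_tray: Loose bystander: wooden tray of small parts, 100 x 140 x 35 mm, on the bench; origin at the middle of its underside. Leave alone.

How it is judged (in metres and radians):
On the way, in this order (a step that is already met when the one before it is completed fails the run):
1. the latch is pressed and the pawl is clear of the teeth while the lever is still up among them (value of joint latch above 0.14 rad and value of joint lever below 0.54 rad), for 0.05 s.
2. the lever is pushed down past the last tooth to its stop (value of joint lever above 0.77 rad), for 0.1 s.
At the end, for the whole second after the job is handed in: The lever rests at its bottom stop (joint above 0.76 of 0.80), the latch has sprung back (below 0.05 rad), and the foot bears on the disc with more than 8 N, the disc being still centred under it within 6 mm (value of joint lever above 0.76 rad and value of joint latch below 0.05 rad and velocity of joint lever between -0.03 and 0.03 rad/s and contact force between foot and disc above 8 N and horizontal distance between foot and disc below 0.006 m); the robot touches nothing.
It fails at once if the lever is pulled up (value of joint lever below -0.08 rad).
It fails at once if the lever is forced: more than 60 N on the lever and its latch (contact force between the fingers and lever above 60 N).
It fails at once if the sample disc is lifted or taken out of its cup (distance of disc from where it was at the start of the episode above 0.008 m).
It fails at once if the plug, the jar or the parts tray is moved or lifted (distance of any of plug, jar, parts_tray from where it was at the start of the episode above 0.015 m).
It also fails if it takes over 38 s, if anything falls off the work surface, if the arm or the gripper's body presses on something with over 40 N, if the wrist force passes 120 N, or if a joint passes its speed limit or range.

## Working session

There is one attempt and no reset: what is moved stays moved. The work goes in short steps, Python scripts to look and compute and a tool call to move; the robot and the scene stay as the last step left them, time stands still between calls to the robot, and variables do not carry over. Pictures are saved under pics/ and viewed, at most 10 in all, crops included, and the job is handed in when it is done.

Besides the shell and the picture viewer there is one more tool, called after "Request:" as name(argument=value, ...) on one line, values as JSON. play_rows: Moves the arm, as the interface text tells. Its arguments: {"type":"object","properties":{"deltas":{"type":"array"},"gripper":{"type":"number"}},"required":["deltas"]}

```bash
mkdir -p pics; cat > h.py <<'E'
import numpy as np, cv2
from plant import *
def grab(n):
    im=get_image(n); np.savez(f'pics/{n}.npz',**im); cv2.imwrite(f'pics/{n}_%d.png'%int(get_obs()['time_s']*100),im['frame'][...,::-1]); return im
def cloud(im):
    K=im['K'];d=im['depth'];v,u=np.mgrid[0:400,0:640]
    p=np.stack([(u-K[0,2])/K[0,0]*d,-(v-K[1,2])/K[1,1]*d,-d],-1)
    return p@np.array(im['rotation']).T+im['eye']
E
python3 - <<'E'
from h import *
for n in ('scene','top'):
    im=grab(n); print(n,im['K'].tolist(),im['eye'],im['rotation'],{k for k in im})
o=get_obs();print(o,grip_point_offset)
E
ls pics
```

```text
scene [[386.1455759821579, 0.0, 312.5181738172966], [0.0, 386.1455759821579, 200.09116423346126], [0.0, 0.0, 1.0]] [1.0340634  0.39529226 0.64422397] [5.77689551e+01 9.18304231e-02 1.34483013e+02] {'rotation', 'depth', 'eye', 'frame', 'K'}
top [[470.7903233871722, 0.0, 320.5278356455166], [0.0, 470.7903233871722, 200.88121441065985], [0.0, 0.0, 1.0]] [ 0.45173819 -0.11617369  1.43681302] [  3.63520937   1.17737303 -91.71667697] {'rotation', 'depth', 'eye', 'frame', 'K'}
{'time_s': 0.1, 'joint_positions': array([ 6.57064700e+01,  1.87300964e+01, -1.10850105e+01,  6.02750630e+01,
        1.24739599e-03,  8.23100007e+01]), 'qvel': array([ 0.04390367, -0.02510433,  0.12697227, -0.04073277, -0.02504707,
        0.02181199]), 'effort': array([ 1.38487900e-03, -4.44238329e+01,  2.63038391e+01,  7.88847014e-03,
       -1.35314613e-04, -8.91974974e-07]), 'tcp_pos': array([0.15692526, 0.52656906, 0.21036798]), 'ee_rot': array([-1.79910808e+02, -1.33020975e-02,  1.63396458e+02]), 'contact_force': array([ 0.0521597 , -0.26822437, -0.56117694]), 'torque': array([-0.04312161,  0.02546905,  0.02906385]), 'finger_force': 0.0, 'width': 0.085325790238039} 0.0187
scene.npz
scene_5.png
top.npz
top_10.png
```

View pics/scene_5.png

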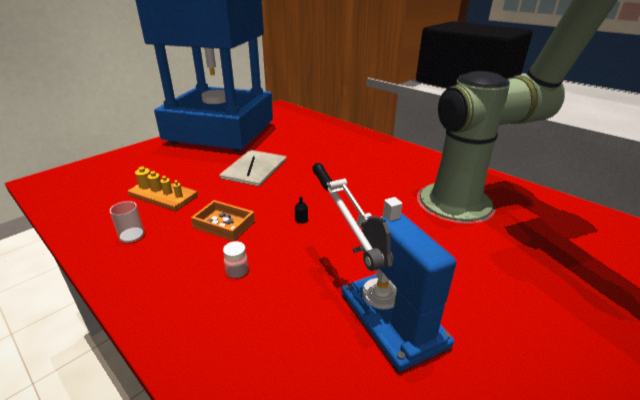

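View pics/top_10.png

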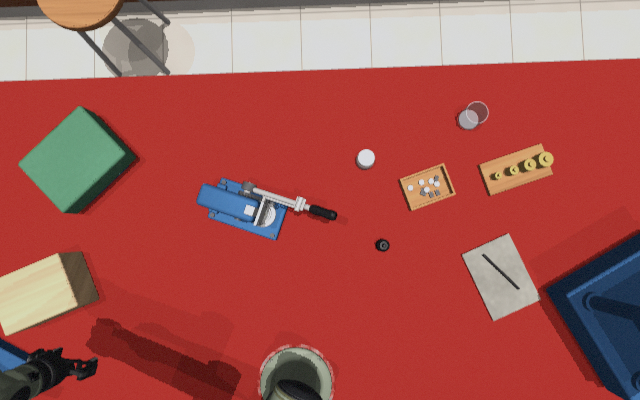

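The scene view shows the press at about (400,270), with the thumb bar near (338,185). In the top view the press is at (240,208), the bar at about (302,204) and the grip end at (335,214). The plug is at (382,245), the jar at (366,158) and the tray at (428,187).

```bash
cat >> h.py <<'E'
from scipy.spatial.transform import Rotation as Ro
def cloud(im):
    K=im['K'];d=im['depth'];v,u=np.mgrid[0:400,0:640]
    p=np.stack([(u-K[0,2])/K[0,0]*d,-(v-K[1,2])/K[1,1]*d,-d],-1)
    return p@Ro.from_euler('xyz',im['rotation'],degrees=True).as_matrix().T+im['eye']
E
python3 - <<'E'
from h import *
np.set_printoptions(precision=4,suppress=True)
t=dict(np.load('pics/top.npz'));P=cloud(t);f=t['frame'].astype(int)
hsv=cv2.cvtColor(t['frame'],cv2.COLOR_RGB2HSV)
print('bench z',P[300,450],'jar',P[158,366],'plug',P[245,382])
# head top: blue with z>.2
win=np.zeros((400,640),bool);win[160:250,180:350]=1
blue=(hsv[...,0]>100)&(hsv[...,0]<125)&(hsv[...,1]>120)&win
hd=blue&(P[...,2]>.2)&(P[...,2]<.25)
r=cv2.minAreaRect((P[hd][:,:2]*1000).astype(np.float32));print('head',r,np.median(P[hd][:,2]),hd.sum())
bs=blue&(P[...,2]<.05)&(P[...,2]>.005)
print('base',cv2.minAreaRect((P[bs|hd][:,:2]*1000).astype(np.float32)),np.median(P[bs][:,2]))
dark=(hsv[...,2]<70)&win&(P[...,2]>.15);dark[:,:308]=0
print('grip',dark.sum(),P[dark].mean(0),P[dark].max(0),P[dark].min(0))
st=(hsv[...,1]<60)&(hsv[...,2]>110)&win&(P[...,2]>.1)
for v in range(190,216,2):
  print(v,[(u,round(P[v,u,2],3)) for u in range(290,312,2) if st[v,u]])
big=cv2.resize(t['frame'][150:260,190:350],None,fx=5,fy=5,interpolation=cv2.INTER_CUBIC);cv2.imwrite('pics/c1.png',big[...,::-1])
s=np.load('pics/scene.npz')['frame'][150:290,290:460];cv2.imwrite('pics/c2.png',cv2.resize(s,None,fx=4,fy=4,interpolation=cv2.INTER_CUBIC)[...,::-1])
E
```

```text
bench z [ 0.2336 -0.4693 -0.0013] jar [ 0.6602 -0.227   0.073 ] plug [ 0.4063 -0.2643  0.0685]
head ((533.7928466796875, 146.60406494140625), (154.8210906982422, 59.82210922241211), 69.70242309570312) 0.2345158084603226 1232
base ((525.4671630859375, 127.83633422851562), (216.53782653808594, 126.46495056152344), 69.55953216552734) 0.030280588159315114
grip 233 [ 0.4993 -0.0983  0.2547] [ 0.5186 -0.0638  0.2685] [ 0.481  -0.132   0.2397]
190 []
192 []
194 []
196 []
198 [(296, np.float64(0.254)), (298, np.float64(0.264)), (300, np.float64(0.267)), (302, np.float64(0.262))]
200 [(290, np.float64(0.225)), (292, np.float64(0.227)), (294, np.float64(0.225)), (296, np.float64(0.255)), (298, np.float64(0.266)), (300, np.float64(0.269)), (302, np.float64(0.258)), (304, np.float64(0.257))]
202 [(290, np.float64(0.228)), (292, np.float64(0.228)), (294, np.float64(0.233)), (296, np.float64(0.265)), (298, np.float64(0.266)), (300, np.float64(0.269)), (302, np.float64(0.261)), (304, np.float64(0.259))]
204 [(290, np.float64(0.258)), (292, np.float64(0.224)), (294, np.float64(0.25)), (296, np.float64(0.264)), (298, np.float64(0.267)), (300, np.float64(0.267)), (302, np.float64(0.256)), (304, np.float64(0.257)), (306, np.float64(0.235))]
206 [(292, np.float64(0.26)), (294, np.float64(0.261)), (296, np.float64(0.27)), (298, np.float64(0.269)), (300, np.float64(0.266)), (302, np.float64(0.258)), (304, np.float64(0.238)), (306, np.float64(0.236)), (308, np.float64(0.238))]
208 [(294, np.float64(0.265)), (296, np.float64(0.268)), (298, np.float64(0.265)), (300, np.float64(0.261)), (302, np.float64(0.26)), (304, np.float64(0.231)), (306, np.float64(0.239)), (308, np.float64(0.24))]
210 [(298, np.float64(0.266))]
212 []
214 []
```

View pics/c1.png

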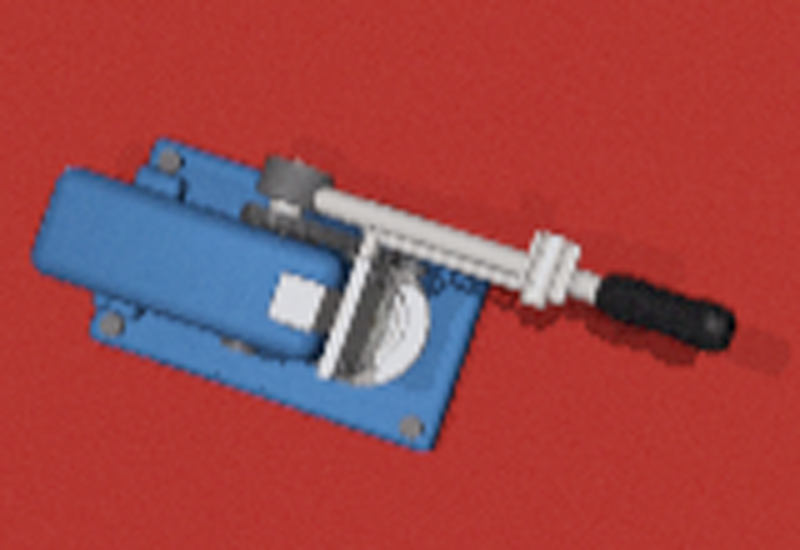

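View pics/c2.png

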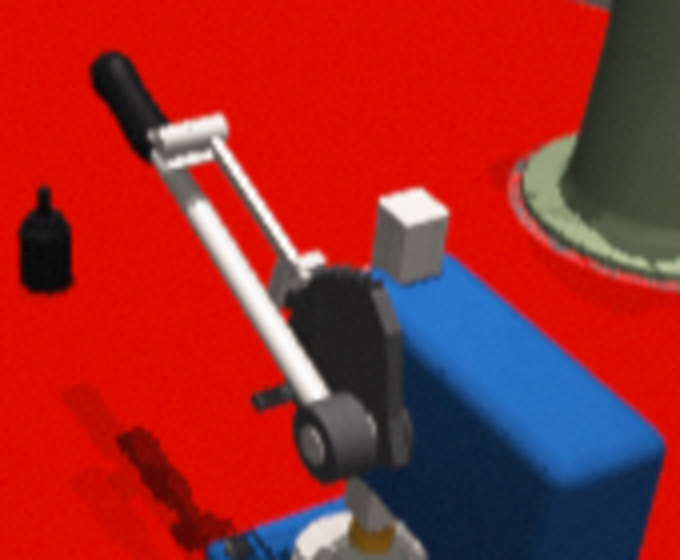

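The two crops agree. The thumb bar is a pale cross bar, about (545,270) in the top crop and (190,132) in the scene crop. It sits above the lever just inboard of the black grip, with a small plate below it. Next I measure the bar and check it against the hinge geometry.

```bash
python3 - <<'E'
from h import *
np.set_printoptions(precision=4,suppress=True)
y=np.array([np.cos(np.radians(69.6)),np.sin(np.radians(69.6))]);x=np.array([y[1],-y[0]])
O=np.array([.5338,.1466])-.025*y; H=O+.055*x; print('O',O,'hinge',H)
for n,(r0,r1,c0,c1) in dict(top=(190,220,240,345),scene=(160,275,310,400)).items():
    im=dict(np.load(f'pics/{n}.npz'));P=cloud(im);hsv=cv2.cvtColor(im['frame'],cv2.COLOR_RGB2HSV)
    m=np.zeros((400,640),bool);m[r0:r1,c0:c1]=1
    st=m&(hsv[...,1]<70)&(hsv[...,2]>100)&(P[...,2]>.1)
    q=P[st];L=np.c_[(q[:,:2]-H)@x,-(q[:,:2]-H)@y,q[:,2]-.18]
    s=(L[:,1]>.03)&(L[:,1]<.2)&(abs(L[:,0])<.03);L=L[s]
    far=L[(L[:,1]>.12)]
    top=far[far[:,2]>.08]; print(n,'bar top n',len(top),'mean',top.mean(0),'min',top.min(0),'max',top.max(0))
    for h in np.arange(.04,.18,.01):
        b=L[abs(L[:,1]-h)<.005]
        if len(b): print(round(h,3),len(b),b[:,0].min().round(4),b[:,0].max().round(4),b[:,2].min().round(4),np.median(b[:,2]).round(4),b[:,2].max().round(4))
    g=m&(hsv[...,2]<70)&(P[...,2]>.2);q=P[g];G=np.c_[(q[:,:2]-H)@x,-(q[:,:2]-H)@y,q[:,2]-.18];G=G[G[:,1]>.17]
    print('grip',len(G),G.mean(0),G.min(0),G.max(0))
E
```

```text
O [0.5251 0.1232] hinge [0.5766 0.104 ]
top bar top n 86 mean [-0.0014  0.1533  0.0853] min [-0.0178  0.1394  0.0801] max [0.0169 0.1663 0.0904]
0.04 16 -0.0067 0.0042 0.0095 0.017 0.022
0.05 18 -0.0069 0.0057 0.0169 0.0207 0.026
0.06 51 -0.0296 0.0057 -0.0205 0.0427 0.0628
0.07 31 -0.0192 0.0054 0.0138 0.0294 0.0605
0.08 33 -0.0228 0.0054 0.0261 0.0302 0.0628
0.09 29 -0.022 0.0053 0.0244 0.0332 0.0686
0.1 24 -0.0129 0.0052 0.0304 0.0386 0.0721
0.11 28 -0.013 0.0051 0.0337 0.0394 0.0726
0.12 24 -0.0129 0.0051 0.0366 0.044 0.0752
0.13 27 -0.013 0.0051 0.0411 0.0465 0.0777
0.14 28 -0.013 0.0158 0.0454 0.0735 0.0809
0.15 50 -0.0178 0.0162 0.0818 0.0858 0.09
0.16 56 -0.017 0.0169 0.0728 0.0807 0.0904
0.17 25 -0.0113 0.0101 0.0501 0.0596 0.0849
grip 233 [-0.0019  0.2165  0.0747] [-0.0134  0.1804  0.0597] [0.0091 0.2518 0.0885]
scene bar top n 92 mean [0.0001 0.1495 0.0844] min [-0.0188  0.1447  0.08  ] max [0.0174 0.1589 0.088 ]
0.04 38 -0.015 0.0073 0.0008 0.0163 0.0202
0.05 36 -0.0153 0.0061 0.0033 0.0194 0.0233
0.06 73 -0.0228 0.0066 0.007 0.0257 0.0591
0.07 44 -0.0183 0.0057 0.0102 0.0264 0.059
0.08 58 -0.0142 0.0062 0.0191 0.0298 0.0625
0.09 43 -0.0138 0.0062 0.0263 0.0329 0.0649
0.1 45 -0.0138 0.0066 0.0308 0.0364 0.0674
0.11 40 -0.0137 0.0062 0.0303 0.039 0.0709
0.12 40 -0.0141 0.0058 0.0362 0.0417 0.074
0.13 41 -0.0137 0.0063 0.0379 0.0458 0.077
0.14 54 -0.0137 0.0154 0.0422 0.0712 0.0805
0.15 155 -0.0188 0.0177 0.0445 0.0814 0.088
0.16 27 -0.0173 0.0174 0.0487 0.0543 0.0866
0.17 9 0.004 0.0142 0.0514 0.0542 0.0784
grip 233 [0.004  0.214  0.0726] [-0.0086  0.1818  0.0544] [0.0122 0.2455 0.0856]
```

Request:
play_rows(deltas=[{"translation":[0,0,-50],"spin":0},{"translation":[0,0,-100],"spin":0},{"translation":[0,0,-150],"spin":0},{"translation":[-34,-29,-150],"spin":0.109},{"translation":[-68,-58,-150],"spin":0.218},{"translation":[-103,-87,-150],"spin":0.327},{"translation":[-137,-116,-150],"spin":0.437},{"translation":[-171,-145,-150],"spin":0.546},{"translation":[-205,-173,-150],"spin":0.655},{"translation":[-240,-202,-150],"spin":0.764},{"translation":[-274,-231,-150],"spin":0.873},{"translation":[-308,-260,-150],"spin":0.982},{"translation":[-342,-289,-150],"spin":1.091},{"translation":[-376,-318,-150],"spin":1.2},{"translation":[-411,-347,-150],"spin":1.31},{"translation":[-445,-376,-150],"spin":1.419},{"translation":[-479,-405,-150],"spin":1.528},{"translation":[-513,-433,-150],"spin":1.637},{"translation":[-513,-433,-150],"spin":1.637},{"translation":[-513,-433,-120],"spin":1.637}], gripper=1)

```text
time_s: 2.1
tcp_pos: [0.5272, -0.0359, 0.3331]
ee_rot: [179.7, -0.1, 69.5]
contact_force: [0.5, 1.0, 1.5]
width: 0.0002
finger_force: 0.0
```

Request:
play_rows(deltas=[{"translation":[0,0,25],"spin":0},{"translation":[0,-1,45],"spin":0},{"translation":[0,-1,48],"spin":0},{"translation":[0,-1,48],"spin":0}])

```text
time_s: 2.5
tcp_pos: [0.5235, -0.0336, 0.2829]
ee_rot: [-179.9, 0.0, 69.7]
contact_force: [-0.3, -0.6, -0.1]
width: 0.0002
finger_force: 0.0
```

```bash
python3 - <<'E'
from h import *
im=grab('scene');o=get_obs();print(o['tcp_pos'],o['contact_force'])
a=im['frame'][110:260,270:420]
w=grab('wrist')['frame'][:, :]
b=cv2.resize(a,(400,400),interpolation=cv2.INTER_CUBIC);c=cv2.resize(w,(400,250))
out=np.zeros((400,800,3),np.uint8);out[:,:400]=b;out[:250,400:]=c;cv2.imwrite('pics/d1.png',out[...,::-1])
E
```

```text
[ 0.52415942 -0.03376492  0.28379965] [0.70758358 0.75902839 0.19724871]
```

View pics/d1.png

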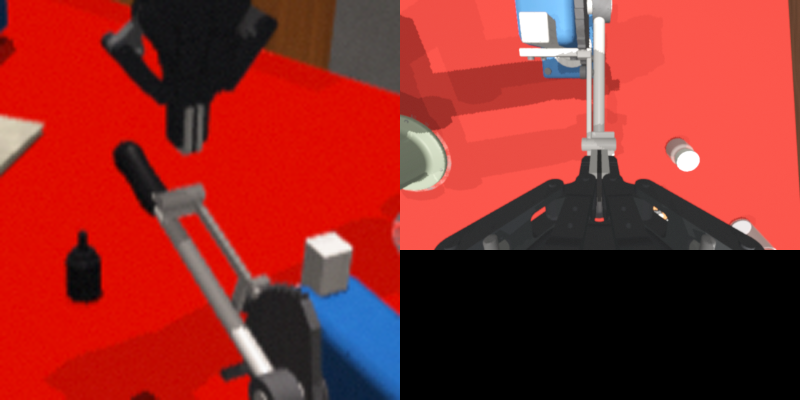

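The left half shows the shut fingertips above the bar, about (185,150) against (180,200). The gap looks larger than expected, so I'll compare the fingertip and bar depths.

```bash
python3 - <<'E'
from h import *
np.set_printoptions(precision=3,suppress=True)
y=np.array([np.cos(np.radians(69.6)),np.sin(np.radians(69.6))]);x=np.array([y[1],-y[0]]);H=np.array([.5766,.104])
def loc(q): return np.c_[(q[:,:2]-H)@x,-(q[:,:2]-H)@y,q[:,2]]
for n in('scene','wrist'):
    im=dict(np.load(f'pics/{n}.npz'));P=cloud(im);L=loc(P.reshape(-1,3)).reshape(P.shape);print(n,im['eye'],im['rotation'])
    m=(abs(L[...,0])<.025)&(L[...,1]>.1)&(L[...,1]<.26)&(L[...,2]>.16)&(L[...,2]<.32)
    if n=='scene':
        for v in range(156,200,2): 
            us=np.where(m[v])[0]; print(v,[(int(u),L[v,u].round(3).tolist()) for u in us[::4]][:4])
    else:
        for v in range(190,290,6):
            us=np.where(m[v])[0]; print(v,[(int(u),L[v,u].round(3).tolist()) for u in us[::8]][:4])
E
```

```text
scene [1.034 0.395 0.644] [ 57.769   0.092 134.483]
156 []
158 [(347, [-0.014, 0.142, 0.32])]
160 [(332, [0.012, 0.154, 0.315]), (345, [-0.006, 0.136, 0.32])]
162 [(333, [0.012, 0.149, 0.313]), (337, [0.008, 0.141, 0.317]), (341, [0.003, 0.135, 0.318]), (345, [-0.007, 0.137, 0.315])]
164 [(314, [0.004, 0.25, 0.261]), (318, [-0.0, 0.24, 0.265]), (335, [0.012, 0.141, 0.313]), (339, [0.006, 0.137, 0.313])]
166 [(313, [0.008, 0.247, 0.259]), (317, [0.005, 0.234, 0.264]), (321, [-0.005, 0.235, 0.261]), (337, [0.006, 0.144, 0.306])]
168 [(312, [0.01, 0.248, 0.254]), (316, [0.007, 0.234, 0.26]), (320, [0.0, 0.228, 0.261]), (324, [-0.012, 0.234, 0.256])]
170 [(313, [0.011, 0.24, 0.253]), (317, [0.007, 0.229, 0.257]), (321, [-0.001, 0.226, 0.257])]
172 [(313, [0.012, 0.24, 0.248]), (317, [0.009, 0.226, 0.254]), (321, [0.002, 0.219, 0.256]), (325, [-0.005, 0.214, 0.257])]
174 [(315, [0.011, 0.231, 0.247]), (319, [0.008, 0.218, 0.253]), (323, [0.002, 0.211, 0.255]), (327, [-0.008, 0.212, 0.252])]
176 [(316, [0.009, 0.23, 0.243]), (320, [0.008, 0.213, 0.25]), (324, [0.003, 0.204, 0.254]), (328, 
[... 2272 characters left out ...]
), (315, [-0.003, 0.148, 0.265])]
232 [(290, [-0.019, 0.151, 0.267]), (298, [-0.014, 0.15, 0.268]), (306, [-0.009, 0.15, 0.268]), (315, [-0.003, 0.15, 0.268])]
238 [(291, [-0.018, 0.154, 0.268]), (299, [-0.013, 0.154, 0.268]), (307, [-0.008, 0.155, 0.267]), (315, [-0.003, 0.155, 0.267])]
244 [(299, [-0.014, 0.164, 0.259]), (307, [-0.006, 0.136, 0.314]), (315, [-0.002, 0.136, 0.314]), (323, [0.001, 0.135, 0.314])]
250 [(294, [-0.013, 0.14, 0.312]), (302, [-0.009, 0.14, 0.312]), (324, [0.002, 0.136, 0.32]), (336, [0.008, 0.139, 0.313])]
256 [(290, [-0.014, 0.139, 0.319]), (298, [-0.01, 0.139, 0.319]), (336, [0.008, 0.139, 0.319]), (344, [0.011, 0.14, 0.318])]
262 []
268 []
274 []
280 []
286 []
```

The bar top is at 0.152 m from the hinge at z 0.268, which agrees with the first measurement. The visible tips seem to sit about 25 mm above the TCP height. I'll descend slowly and let the force show where contact is.

Request:
play_rows(deltas=[{"translation":[-2,0,4],"spin":0},{"translation":[-4,0,8],"spin":0},{"translation":[-4,0,12],"spin":0},{"translation":[-4,0,16],"spin":0},{"translation":[-4,0,20],"spin":0},{"translation":[-4,0,20],"spin":0}])

```text
time_s: 3.2
tcp_pos: [0.5223, -0.0378, 0.2623]
ee_rot: [-179.9, 0.0, 69.6]
contact_force: [0.4, -0.1, -0.4]
width: -0.0002
finger_force: 0.0
```

Request:
play_rows(deltas=[{"translation":[0,0,4],"spin":0},{"translation":[0,0,8],"spin":0},{"translation":[0,0,12],"spin":0},{"translation":[0,0,14],"spin":0},{"translation":[0,0,14],"spin":0}])

```text
time_s: 3.7
tcp_pos: [0.5224, -0.0378, 0.2486]
ee_rot: [-180.0, 0.0, 69.6]
contact_force: [-0.3, 0.2, -0.7]
width: 0.0002
finger_force: 0.0
```

```bash
python3 - <<'E'
from h import *
im=grab('scene');o=get_obs();print(o['tcp_pos'],o['contact_force'])
a=im['frame'][130:230,270:400]
w=grab('wrist')['frame'][130:330,220:420]
out=np.zeros((400,800,3),np.uint8);out[:308,:400]=cv2.resize(a,(400,308),interpolation=cv2.INTER_CUBIC);out[:,400:]=cv2.resize(w,(400,400));cv2.imwrite('pics/d2.png',out[...,::-1])
E
```

```text
[ 0.52259236 -0.03783235  0.24893379] [-0.05724542 -0.28301617  0.76369751]
```

View pics/d2.png

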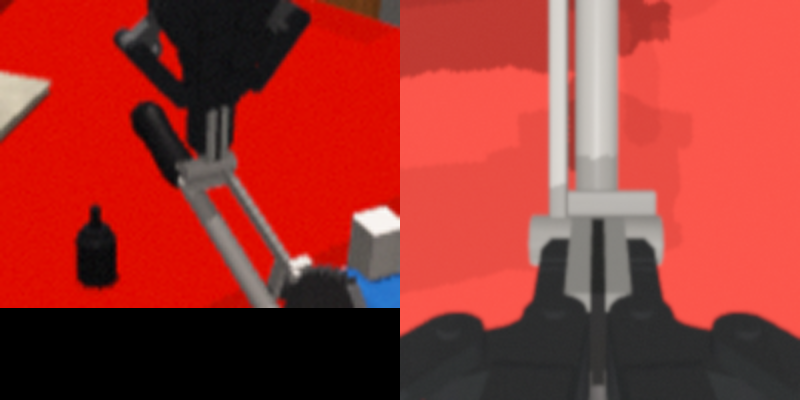

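The tips now stand almost on the bar, centred across it. The tip is at about (205,158) in the left half and the bar at (597,235) in the right half. I continue gently.

Request:
play_rows(deltas=[{"translation":[0,0,3],"spin":0},{"translation":[0,0,6],"spin":0},{"translation":[0,0,6],"spin":0}])

```text
time_s: 4.1
tcp_pos: [0.5229, -0.0393, 0.2437]
ee_rot: [179.9, 0.2, 69.6]
contact_force: [-1.9, -3.4, 4.6]
width: -0.0001
finger_force: 2.4
```

Request:
play_rows(deltas=[{"translation":[-2,0,2],"spin":0},{"translation":[-4,0,4],"spin":0},{"translation":[-5,0,6],"spin":0},{"translation":[-5,0,6],"spin":0}])

```text
time_s: 4.5
tcp_pos: [0.5212, -0.0436, 0.2375]
ee_rot: [179.9, 0.1, 69.6]
contact_force: [-1.0, -2.9, 6.5]
width: 0.0
finger_force: 3.1
```

Request:
play_rows(deltas=[{"translation":[-2,0,4],"spin":0},{"translation":[-3,0,8],"spin":0},{"translation":[-5,0,12],"spin":0},{"translation":[-6,0,16],"spin":0},{"translation":[-7,0,20],"spin":0},{"translation":[-7,0,20],"spin":0}])

```text
time_s: 5.1
tcp_pos: [0.5188, -0.0508, 0.2175]
ee_rot: [179.9, 0.2, 69.5]
contact_force: [-1.2, -3.2, 6.4]
width: -0.0003
finger_force: 3.4
```

```bash
python3 - <<'E'
from h import *
im=grab('scene');o=get_obs();print(o['tcp_pos'],o['contact_force'])
a=im['frame'][140:290,270:420]
w=grab('wrist')['frame'][130:330,220:420]
out=np.zeros((400,800,3),np.uint8);out[:,:400]=cv2.resize(a,(400,400),interpolation=cv2.INTER_CUBIC);out[:,400:]=cv2.resize(w,(400,400));cv2.imwrite('pics/d3.png',out[...,::-1])
E
```

```text
[ 0.51885047 -0.05074268  0.21768966] [-1.63107749 -4.18929097  6.08661814]
```

View pics/d3.png

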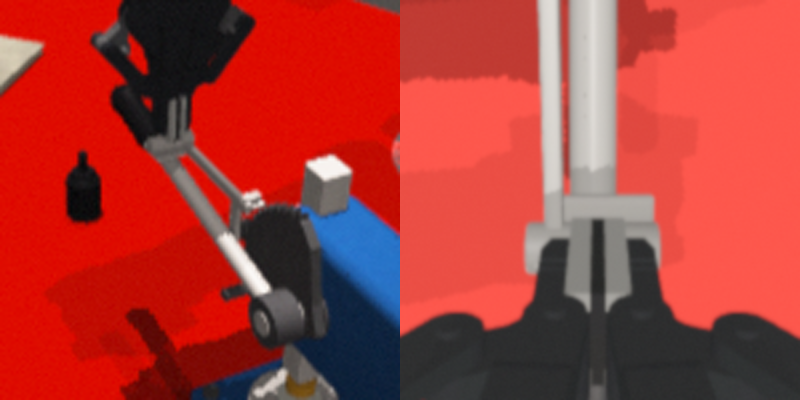

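The bar is fully pressed, the pawl (245,200) is lifted clear of the quadrant, and the lever follows at about 7 N. I continue along the arc.

Request:
play_rows(deltas=[{"translation":[-1,0,4],"spin":0},{"translation":[-2,0,8],"spin":0},{"translation":[-3,0,12],"spin":0},{"translation":[-3,0,16],"spin":0},{"translation":[-4,0,20],"spin":0},{"translation":[-4,0,24],"spin":0},{"translation":[-5,0,28],"spin":0},{"translation":[-5,0,32],"spin":0},{"translation":[-5,0,36],"spin":0},{"translation":[-6,0,40],"spin":0},{"translation":[-6,0,44],"spin":0},{"translation":[-6,0,48],"spin":0},{"translation":[-6,0,48],"spin":0}])

```text
time_s: 6.5
tcp_pos: [0.5169, -0.0561, 0.1693]
ee_rot: [179.9, 0.1, 69.6]
contact_force: [-1.4, -3.6, 5.9]
width: -0.0001
finger_force: 2.6
```

Request:
play_rows(deltas=[{"translation":[0,0,3],"spin":0},{"translation":[0,0,6],"spin":0},{"translation":[0,0,9],"spin":0},{"translation":[0,0,12],"spin":0},{"translation":[0,0,14],"spin":0},{"translation":[0,0,16],"spin":0},{"translation":[0,0,16],"spin":0}])

```text
time_s: 7.2
tcp_pos: [0.5169, -0.0562, 0.1537]
ee_rot: [179.9, 0.1, 69.6]
contact_force: [-0.7, -4.7, 7.2]
width: 0.0002
finger_force: 3.2
```

Request:
play_rows(deltas=[{"translation":[0,0,2],"spin":0},{"translation":[0,0,4],"spin":0},{"translation":[0,0,5],"spin":0},{"translation":[0,0,5],"spin":0}])

```text
time_s: 7.6
tcp_pos: [0.517, -0.0561, 0.149]
ee_rot: [179.9, 0.1, 69.6]
contact_force: [-1.9, -3.5, 8.4]
width: 0.0001
finger_force: 4.0
```

Request:
play_rows(deltas=[{"translation":[0,0,1],"spin":0},{"translation":[0,0,2],"spin":0},{"translation":[0,0,3],"spin":0},{"translation":[0,0,3],"spin":0}])

```text
time_s: 8.0
tcp_pos: [0.5173, -0.0562, 0.1479]
ee_rot: [179.8, 0.1, 69.6]
contact_force: [-5.0, -1.3, 22.3]
width: -0.0003
finger_force: 10.9
```

The force jumped to 22 N with almost no travel, so the lever is at the stop. I hold briefly, then retreat upward.

Request:
play_rows(deltas=[{"translation":[0,0,0],"spin":0},{"translation":[0,0,0],"spin":0},{"translation":[0,0,-4],"spin":0},{"translation":[0,0,-8],"spin":0},{"translation":[0,0,-12],"spin":0},{"translation":[0,0,-16],"spin":0},{"translation":[0,0,-20],"spin":0},{"translation":[0,0,-26],"spin":0},{"translation":[0,0,-40],"spin":0},{"translation":[0,0,-70],"spin":0},{"translation":[0,0,-110],"spin":0},{"translation":[0,0,-110],"spin":0}])

```text
time_s: 9.2
tcp_pos: [0.5186, -0.0551, 0.2597]
ee_rot: [179.6, -0.1, 69.6]
contact_force: [1.1, 0.7, 0.2]
width: -0.0
finger_force: 0.0
```

```bash
python3 - <<'E'
from h import *
np.set_printoptions(precision=3,suppress=True)
im=grab('scene');o=get_obs();print(o['tcp_pos'],o['contact_force'])
a=im['frame'][140:310,270:440]
w=grab('wrist');P=cloud(w);y=np.array([.3486,.9373]);x=np.array([y[1],-y[0]]);H=np.array([.5766,.104])
L=np.stack([(P[...,:2]-H)@x,-(P[...,:2]-H)@y,P[...,2]],-1)
m=(abs(L[...,0])<.006)&(L[...,2]>.1)&(L[...,2]<.24)
for h in np.arange(.04,.26,.01):
    b=L[m&(abs(L[...,1]-h)<.005)]
    if len(b):print(round(h,2),len(b),np.median(b[:,2]).round(4),b[:,2].max().round(4))
out=np.zeros((400,800,3),np.uint8);out[:,:400]=cv2.resize(a,(400,400),interpolation=cv2.INTER_CUBIC);out[:250,400:]=cv2.resize(w['frame'],(400,250));cv2.imwrite('pics/d4.png',out[...,::-1])
E
```

```text
[ 0.518 -0.055  0.257] [-0.307 -0.686 -0.659]
0.04 270 0.1799 0.183
0.05 255 0.1779 0.1813
0.06 245 0.176 0.1794
0.07 237 0.1736 0.1769
0.08 215 0.1717 0.1745
0.09 195 0.1697 0.1722
0.1 185 0.1678 0.1712
0.11 167 0.1658 0.1682
0.12 169 0.1637 0.1658
0.13 161 0.1615 0.1639
0.14 151 0.1595 0.1621
0.15 143 0.1574 0.1605
0.16 234 0.1569 0.1807
0.17 227 0.1868 0.1895
0.18 58 0.1863 0.189
0.19 34 0.1529 0.1545
0.2 113 0.1527 0.1545
0.21 101 0.1507 0.153
0.22 84 0.1485 0.1512
```

View pics/d4.png

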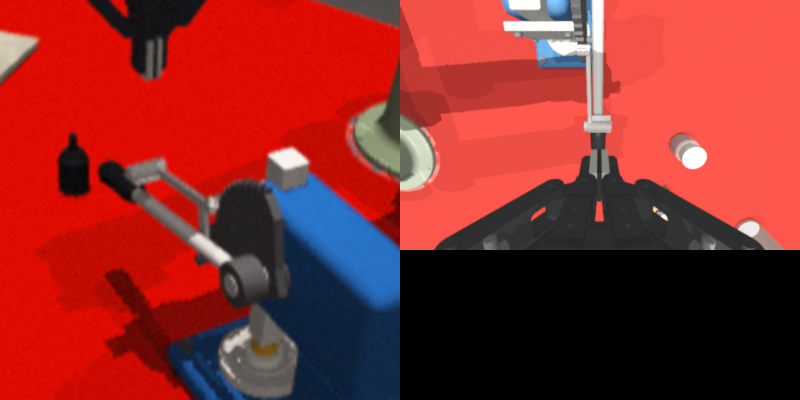

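The lever slope measures -0.20 rad, which is the stop. The bar has sprung back: its top is at z 0.188, where 0.1875 is expected. The tips are well clear at (150,65), and the foot rests on the disc at (265,350). I hand the job in.

```bash
python3 -c "
from plant import *
print(sign_off())"
```

```text
the job is handed in; nothing more can be done
None
```

I pressed the latch free, pushed the lever to its bottom stop (slope measured at -0.20 rad, peak force read about 22 N), and withdrew. The latch sprang back, the foot looks to be resting on the disc (the force on it was not measured), and the job is handed in; no verdict was returned.

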